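Start the UV lens tester

ROBOT

A 7-joint arm with a two-finger parallel gripper is mounted at the origin on the work surface. World frame = base frame: x ahead of the robot, y to its left, z up, the work surface at z = 0. Lengths are in m, angles in rad, forces in N, time in s.
With the tool pointing down it reaches from about 0.425 to 1.025 m from the base axis. Payload 3.6 kg.
Tool frame: the origin (TCP) lies midway between the tips of the shut fingers; the grasp point (between the pads) lies 19 mm behind it; z points along the fingers, y is the line along which they close (so a half turn about z gives the same grasp; the last joint's range is limited). The gripper opens to 85 mm and grips with 20 to 120 N. Pads are 22 mm wide; open, the fingers measure 114 mm over their backs; the gripper's body (76 mm by 85 mm) begins 54 mm behind the grasp point. The pads swing forward as they close: fully open they stand 13 mm farther back than shut.
Start: joints at [1.175, 0.591, 0.048, 1.609, -0.033, 0.943, -0.034], TCP at [0.216, -0.692, 0.231] pointing down, gripper open.
Joint ranges: [-2.69, 2.69], [-0.47, 2.24], [-1.27, 1.36], [0.19, 2.51], [-1.53, 4.68], [0.08, 2.07], [-3.09, 3.09]. Speed limits (rad/s): [2.57, 2.57, 3.14, 3.14, 3.14, 3.14, 3.14].

INTERFACE

Orientations are given as a rotation vector (axis times angle).
In Python, from rig import bot gives the robot as it stands. The module is installed in compiled form; this text tells all that it offers.
- The arm moves only by the shell command python3 -m handwheel 'ROWS' [OPENING] [FORCE]. ROWS is text: rows parted by semicolons, each of 6 numbers parted by spaces: the shift along the world's x, y, z as a fraction of full scale, then the turn, a rotation vector about the world's x, y, z as a fraction of full scale. A call has 1 to 12 rows; each row is the pose to reach, as a shift and turn from the pose commanded when the call began; what a row does not reach only later rows make up. Full scale, the value 1, is 0.25 m for a shift and 90 degrees for a turn. A row lasts 1/12 s, in which the tool goes at most 41.7 mm and 7.16 degrees, less where a joint would pass 70% of its speed; a pose out of reach is approached as far as the arm can. A call with a number of a shift or a turn outside -1 to 1 is refused whole. A call with a gripper value outside its range is refused whole. OPENING is the opening, from 0 (shut) to 1 (fully open), set as the call begins (- or left out, the last holds). The fingers move at their own pace and stop on an object; FORCE is the grip in N (left out, the last holds). Time passes only in rows, so rows that repeat a pose let the fingers close. It gives the time, the measured TCP pose, the force, the opening and the grip force at its end, in the units of the state.
- bot.read_state(): the state, without advancing time (a new reading comes with each control period).
- bot.snapshot(name): name is "scene" or "side" or "wrist"; returns a dict with "color" (480x640x3 uint8, red, green, blue), "fx", "fy", "cx", "cy" (pixels), "rvec" (rotation vector, rad) and "tvec" (3), from world to camera coordinates, as OpenCV has them. Camera axes: x right, y down, z forward; pixel columns grow to the right and rows downward; lengths in m; the calibration is good to about 2 mm. A picture is of the moment at which its call begins. There is no depth.
- bot.close_job(): hands the job in; it is judged then, once.
The state is a dict: "time": time; "q": joint angles; "dq": joint speeds; "joint_efforts": joint torques, N m; "ee_pos": TCP position; "ee_rot": TCP orientation; "wrist_force": force on the tool from outside, world axes, zero at the start; "moment": the same for the moment, N m; "finger_gap": finger opening in m; "finger_force": force on a finger pad.
Only numpy, scipy, OpenCV 4.12 (cv2) and the standard library are available. Lean on these libraries where they do the work, as an engineer would, in place of code of your own. Each camera call takes 0.05 s, during which the arm holds its last target. There are 200 camera calls.

TASK

Two lenses lie ready in the UV lens tester on the bench. With the fingertips, gently push its raised lid fully shut; then press the start key, the largest round one of the four keys on its front deck, gently all the way down, let it come back up and withdraw. Do not press the other three keys, do not raise the lid any further, and leave the bottle, the screwdriver and the spectacles where they are; nothing is to be gripped or lifted.

Things in the scene. Friction and masses are not known exactly. Their poses are not given: they have to be found in the camera images.
- uv_tester: White instrument fixed to the bench, 210 (x) x 250 (y) x 85 mm high. Origin: centre of its underside; x points from front to back, y to its left. Flat front deck at z = 85 mm, x = -110 to -30 mm, with four white keys in a row at x = -72, y = -82.5, -27.5, 27.5, 82.5 mm; which key sits where varies. Behind it, x = -30 to 100 mm, the chamber and lid.
- lid (a joint): Angle (rad) of the flat grey lid, 128 (x) x 205 (y) x 14 mm thick. 0 = shut on a hard stop, its top level, 99 mm above the tester's origin; grows as it opens. Hinge axis along the tester's x through y = 105, z = 85 mm (lid's left edge, underside); the free edge, on the right (-y), rises. Stiff hinge: it stays where left; 1 to 4 N down near the free edge moves it.
- lid_push (a point): Point on the lid's upper (outer) face, 20 mm in from the free edge, midway along that edge: 185 mm from the hinge axis along the lid and 14 mm out from the underside, at x = +35 mm in the tester's frame. Moves with the lid.
- start_key: The start key: round, 34 mm diameter, the largest round key, of white plastic, stands 10 mm above the deck. Origin: centre of its underside, level with the deck when up; its top is 10 mm above its origin. A spring key: moves 6 mm straight down to a hard stop, 1.2 N to start it, 5 N fully down, and comes back up by itself.
- small_key: Small round key, 16 mm diameter; same white plastic and same height and spring as the start key, must not be pressed. Origin: centre of its underside, level with the deck when up.
- square_key: Square key, 20 x 20 mm; same white plastic and same height and spring as the start key, must not be pressed. Origin: centre of its underside, level with the deck when up.
- bar_key: Narrow bar key, 36 mm (along the tester's x) x 12 mm; same white plastic and same height and spring as the start key, must not be pressed. Origin: centre of its underside, level with the deck when up.
- bottle: Loose bystander: small closed white bottle, 40 mm diameter, 110 mm high, standing to the right of the tester. Origin: centre of its underside.
- screwdriver: Loose bystander: screwdriver 130 mm long lying on the bench in front of the tester. Origin: on the bench, about under its middle; its x runs along it.
- spectacles: Loose bystander: folded black spectacles, 45 x 135 x 35 mm high, on the bench to the left of the tester. Origin: centre of the underside.

How it is judged:
On the way, in this order (a step that is already met when the one before it is completed fails the run):
1. the lid is fully shut (value of joint lid below 0.04 rad), for 0.2 s.
2. the start key is pressed all the way down (z of start_key in the frame of uv_tester below 0.0805 m), for 0.05 s.
At the end, for the whole second after the job is handed in: The lid is shut (under 0.04 rad), all four keys are up again (within 1.5 mm), and the bottle, screwdriver and spectacles are at rest within 15 mm of where they began (value of joint lid below 0.04 rad and z of each of start_key, small_key, square_key, bar_key in the frame of uv_tester above 0.0835 m and distance of each of bottle, screwdriver, spectacles from where it was at the start of the episode below 0.015 m and linear speed of each of bottle, screwdriver, spectacles below 0.03 m/s); the robot touches nothing.
It fails at once if another key is pressed (by more than 2 mm) (z of any of small_key, square_key, bar_key in the frame of uv_tester below 0.083 m).
It fails at once if the start key is pressed while the lid is open (z of start_key in the frame of uv_tester below 0.083 m and value of joint lid above 0.08 rad).
It fails at once if the lid is raised further (past 0.95 rad) (value of joint lid above 0.95 rad).
It fails at once if the tester, its lid or the start key is pushed harder than 40 N, or the lid slammed (over 2.5 rad/s) (velocity of joint lid below -2.5 rad/s or contact force between any of uv_tester, start_key and the arm above 40 N).
It fails at once if the bottle, screwdriver or spectacles are moved by more than 15 mm or lifted (distance of any of bottle, screwdriver, spectacles from where it was at the start of the episode above 0.015 m).
It also fails if it takes over 35 s, if anything falls off the work surface, if the arm or the gripper's body presses on something with over 40 N, if the wrist force passes 120 N, or if a joint passes its speed limit or range.

## Working session

There is one attempt and no reset: what is moved stays moved. The work goes in short steps, Python scripts to look and compute and a shell command to move; the robot and the scene stay as the last step left them, time stands still between calls to the robot, and variables do not carry over. Pictures are saved under pics/ and viewed, at most 10 in all, crops included, and the job is handed in when it is done.

```bash
mkdir -p pics
python3 - <<'E'
from rig import bot
import cv2,numpy as np
for n in("scene","side"):
    s=bot.snapshot(n); cv2.imwrite(f"pics/{n}0.png",s["color"][:,:,::-1])
    print(n,s["fx"],s["fy"],s["cx"],s["cy"],np.round(s["rvec"],3),np.round(s["tvec"],3))
st=bot.read_state();print(st["time"],st["ee_pos"],st["ee_rot"],st["wrist_force"],st["finger_gap"])
E
```

```text
scene 596.4867119207298 596.4867119207298 327.7251523102184 232.553404559543 [ 1.319  2.265 -0.923] [ 0.224 -0.314  1.415]
side 557.411887041277 557.411887041277 319.3176892712919 239.75396184596264 [ 2.109 -0.078  0.026] [-0.556  0.139  0.892]
0.1 [ 0.21527988 -0.69151395  0.230236  ] [-3.10389621e+00 -4.72064431e-01  6.35794504e-04] [0.07877803 0.50662271 1.16653599] 0.0856458826346767
```

View pics/scene0.png

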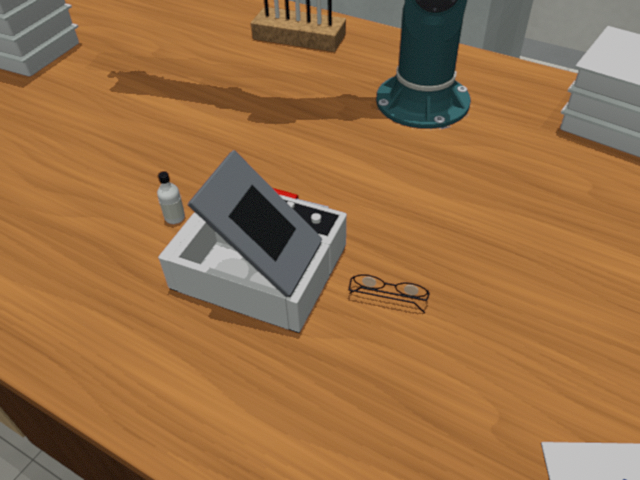

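View pics/side0.png

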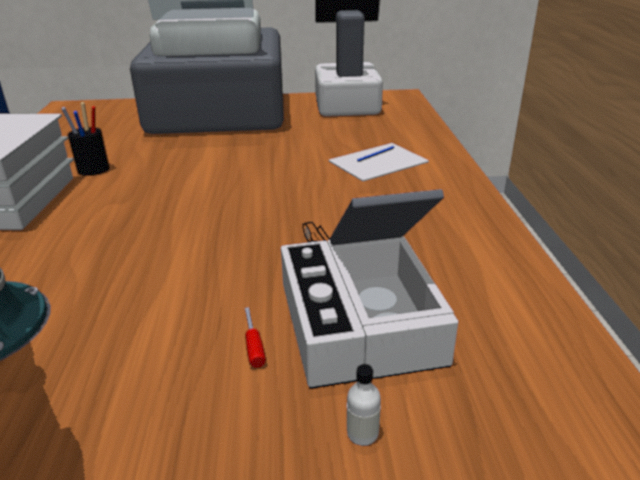

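The scene view shows the lid raised to roughly 45°. The side view shows the deck keys from left to right of the tester: small (307,253), bar (313,271), start (320,292), square (328,316). The bottle is at (364,410), the screwdriver at (255,340) and the spectacles lie behind the lid.

```bash
cat > h.py <<'E'
import numpy as np,cv2
from scipy.spatial.transform import Rotation as R
def cast(s,uv,z):
    M=R.from_rotvec(s["rvec"]).as_matrix(); c=-M.T@s["tvec"]
    d=M.T@np.array([(uv[0]-s["cx"])/s["fx"],(uv[1]-s["cy"])/s["fy"],1]); return c+d*(z-c[2])/d[2]
def ray(s,uv):
    M=R.from_rotvec(s["rvec"]).as_matrix(); c=-M.T@s["tvec"]
    d=M.T@np.array([(uv[0]-s["cx"])/s["fx"],(uv[1]-s["cy"])/s["fy"],1]); return c,d/np.linalg.norm(d)
def proj(s,P):
    q=R.from_rotvec(s["rvec"]).as_matrix()@P+s["tvec"]; return np.array([s["cx"]+s["fx"]*q[0]/q[2],s["cy"]+s["fy"]*q[1]/q[2]])
E
python3 - <<'E'
from rig import bot
from h import *
s=bot.snapshot("side"); g=cv2.cvtColor(s["color"],cv2.COLOR_RGB2GRAY)
roi=np.zeros_like(g); roi[238:340,280:358]=1
dark=((g<60)&(roi>0)).astype(np.uint8)
cs,_=cv2.findContours(dark,cv2.RETR_EXTERNAL,2); c=max(cs,key=cv2.contourArea)
hull=cv2.convexHull(c); m=np.zeros_like(g); cv2.fillConvexPoly(m,hull,1); m=cv2.erode(m,np.ones((3,3)))
n,l,st,ce=cv2.connectedComponentsWithStats(((g>130)&(m>0)).astype(np.uint8))
P=[]
for i in range(1,n):
    if st[i,4]>20: p=cast(s,ce[i],.093); P.append(p); print(st[i],ce[i].round(1),p.round(4))
P=np.array(P);print(np.linalg.norm(np.diff(P,axis=0),axis=1))
im=cv2.resize(s["color"][180:400,240:480],(720,660)[:2]);cv2.imwrite("pics/c1.png",cv2.resize(im[:,:,::-1],(640,587)))
s2=bot.snapshot("scene")
cv2.imwrite("pics/c2.png",cv2.resize(s2["color"][140:340,140:360],(660,600),interpolation=2)[:,:,::-1])
E
```

```text
[302 248  10   7  53] [306.7 250.9] [0.5404 0.0321 0.093 ]
[301 266  24   9 149] [312.9 269.9] [ 0.5472 -0.0232  0.093 ]
[309 283  23  16 286] [320.  290.6] [ 0.5545 -0.0775  0.093 ]
[320 308  17  13 166] [328.  314.2] [ 0.5617 -0.1326  0.093 ]
[0.05573534 0.05479723 0.05557228]
```

View pics/c1.png

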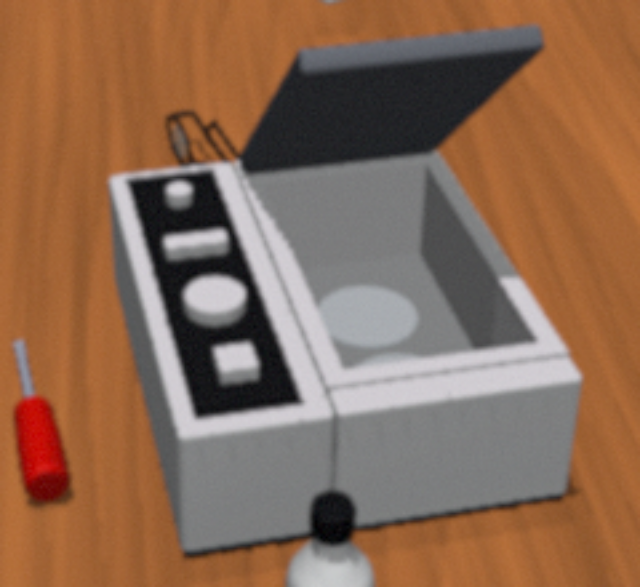

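View pics/c2.png

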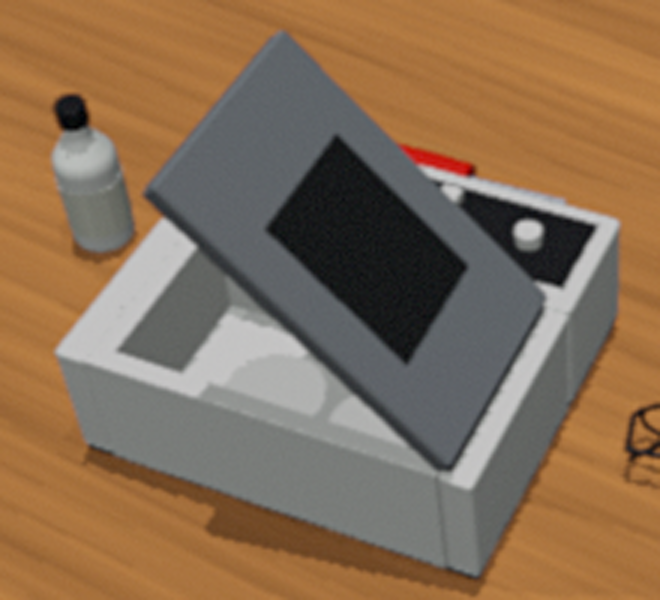

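Crop 1 confirms the key order, with the start key second from the right at (320,291) in the full image. Crop 2 puts the lid's free-edge top corners at scene pixels (234,151) and (189,203). Next I work out the pose, the lid angle and the waypoints.

```bash
cat >> h.py <<'E'
psi=np.arctan2(.5617-.5404,.0321+.1326); Rz=R.from_euler('z',psi).as_matrix()
O=np.array([.5510,-.0503,0])-Rz@[-.072,0,0]
def lp(th,L=.170,out=.014,x=.035): # world point on the lid
    return O+Rz@[x,.105-L*np.cos(th)+out*np.sin(th),.085+L*np.sin(th)+out*np.cos(th)]
E
python3 - <<'E'
from rig import bot
from h import *
s=bot.snapshot("scene");t=bot.snapshot("side")
print(psi,O)
for im,uv,x in((s,(234.3,150.7),-.029),(s,(189.3,203.3),.099),(t,(352.9,198.7),-.029),(t,(443,192),.099)):
    c,d=ray(im,uv); c=Rz.T@(c-O); d=Rz.T@d
    p=c+d*(x-c[0])/d[0]; r=p[1:]-[.105,.085]; print(p.round(4),"len",np.linalg.norm(r),"ang",np.arctan2(r[1],-r[0])-np.arctan2(.014,.205))
# check outer top corners of tester against the pictures
for q in((-.105,-.125,.085),(-.105,.125,.085),(.105,-.125,.085),(.105,.125,.085)):
    print(q,proj(t,O+Rz@q).round(1),proj(s,O+Rz@q).round(1))
# bottle ground point
print("bottle",cast(t,(363,437),0),cast(s,(173,223),0))
for th in(.9,.8,.7,.6,.4,.2,0): print(th,lp(th).round(4))
st=bot.read_state();print(st["time"],st["wrist_force"])
E
```

```text
0.1286121949088676 [ 0.62240534 -0.04106543  0.        ]
[-0.029  -0.0314  0.2351] len 0.20275792176166565 ang 0.7650582833573769
[ 0.099  -0.0326  0.236 ] len 0.20427118631464872 ang 0.7634569956228286
[-0.029  -0.0401  0.2428] len 0.21432227083956487 ang 0.759028810628699
[ 0.099  -0.0322  0.2349] len 0.20317654372228502 ang 0.7615825041465363
(-0.105, -0.125, 0.085) [309.8 342.3] [220.  179.4]
(-0.105, 0.125, 0.085) [283.1 244.3] [346.4 214.5]
(0.105, -0.125, 0.085) [462.1 320.7] [155.4 259. ]
(0.105, 0.125, 0.085) [403.1 230.7] [295.6 305.4]
bottle [ 0.59463982 -0.2632637   0.        ] [ 0.60750761 -0.25086726  0.        ]
0.9 [ 0.6558 -0.0264  0.2269]
0.8 [ 0.6576 -0.0399  0.2167]
0.7 [ 0.6592 -0.0524  0.2052]
0.6 [ 0.6606 -0.0638  0.1925]
0.4 [ 0.663  -0.0823  0.1641]
0.2 [ 0.6647 -0.0949  0.1325]
0 [ 0.6655 -0.101   0.099 ]
0.3 [-0.60648249  0.21518871  0.01938532]
```

```bash
python3 -m handwheel '0 0 0.68 0 0 0; 0 0 0.68 0 0 0; 0 0 0.68 0 0 0; 0 0 0.68 0 0 0; 0 0 0.68 0 0 0; 0.6 0.9 0.68 0 0 -0.11; 0.6 0.9 0.68 0 0 -0.11; 0.6 0.9 0.68 0 0 -0.11; 0.6 0.9 0.68 0 0 -0.11; 0.6 0.9 0.68 0 0 -0.11; 0.6 0.9 0.68 0 0 -0.11; 0.6 0.9 0.68 0 0 -0.11' 0 20; python3 -m handwheel '0.6 0.9 0 0 0 0; 0.6 0.9 0 0 0 0; 0.6 0.9 0 0 0 0; 0.6 0.9 0 0 0 0; 0.6 0.9 0 0 0 0; 0.6 0.9 0 0 0 0; 0.6 0.9 0 0 0 0; 0.6 0.9 0 0 0 0; 0.6 0.9 0 0 0 0'
```

```text
time: 1.3
ee_pos: [0.3696, -0.4614, 0.4013]
ee_rot: [-3.132, -0.214, -0.004]
wrist_force: [-0.2, 0.5, 0.3]
finger_gap: 0.0004
finger_force: 0.0
time: 2.05
ee_pos: [0.5162, -0.2406, 0.4011]
ee_rot: [-3.135, -0.209, 0.0]
wrist_force: [1.2, -0.3, 0.1]
finger_gap: 0.0
finger_force: 0.0
```

Now to hover over the lid: I still need about +0.139 x and +0.205 y, then down to z ≈ 0.29.

```bash
python3 -m handwheel '0.56 0.82 0 0 0 0; 0.56 0.82 0 0 0 0; 0.56 0.82 0 0 0 0; 0.56 0.82 0 0 0 0; 0.56 0.82 0 0 0 0; 0.56 0.82 0 0 0 0; 0.56 0.82 0 0 0 0; 0.56 0.82 -0.1 0 0 0; 0.56 0.82 -0.2 0 0 0; 0.56 0.82 -0.3 0 0 0; 0.56 0.82 -0.42 0 0 0; 0.56 0.82 -0.42 0 0 0'
python3 - <<'E'
from rig import bot
import cv2
a=bot.snapshot("side")["color"][100:400,220:620];cv2.imwrite("pics/s2.png",cv2.resize(a,(800,600))[:,:,::-1])
print(bot.read_state()["ee_pos"])
E
```

```text
time: 3.05
ee_pos: [0.6508, -0.0405, 0.2898]
ee_rot: [3.135, 0.197, -0.02]
wrist_force: [-1.0, -0.5, -1.1]
finger_gap: 0.0001
finger_force: 0.0
[ 0.65260429 -0.04012924  0.29289265]
```

View pics/s2.png

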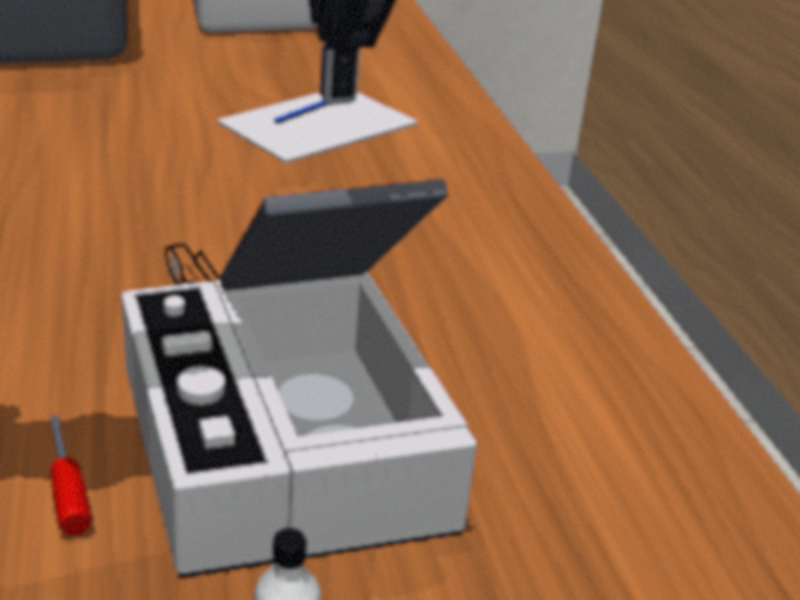

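The shut fingers hang above the middle of the lid, with tips at about (340,98) in the crop, clear of it. Going down slowly to touch it.

```bash
python3 -m handwheel '0 0 -0.08 0 0 0; 0 0 -0.16 0 0 0; 0 0 -0.2 0 0 0; 0 0 -0.22 0 0 0; 0 0 -0.24 0 0 0; 0 -0.01 -0.26 0 0 0; 0 -0.02 -0.28 0 0 0; 0.01 -0.03 -0.3 0 0 0; 0.01 -0.04 -0.32 0 0 0; 0.01 -0.05 -0.34 0 0 0; 0.01 -0.06 -0.36 0 0 0; 0.01 -0.07 -0.38 0 0 0'
```

```text
time: 4.1
ee_pos: [0.6584, -0.0551, 0.2011]
ee_rot: [3.135, 0.202, 0.001]
wrist_force: [0.2, 0.2, 1.6]
finger_gap: -0.0002
finger_force: 0.6
```

```bash
python3 -m handwheel '0 -0.016 -0.022 0 0 0; 0 -0.03 -0.044 0 0 0; 0 -0.044 -0.066 0 0 0; 0 -0.057 -0.088 0 0 0; 0.01 -0.07 -0.11 0 0 0; 0.01 -0.082 -0.132 0 0 0; 0.01 -0.093 -0.154 0 0 0; 0.01 -0.103 -0.176 0 0 0; 0.01 -0.112 -0.198 0 0 0; 0.02 -0.12 -0.22 0 0 0; 0.02 -0.127 -0.242 0 0 0; 0.02 -0.133 -0.264 0 0 0'
```

```text
time: 5.1
ee_pos: [0.6632, -0.0884, 0.1347]
ee_rot: [3.135, 0.202, 0.0]
wrist_force: [0.0, -0.4, 0.7]
finger_gap: -0.0001
finger_force: 0.5
```

```bash
python3 -m handwheel '0 -0.005 -0.02 0 0 0; 0 -0.01 -0.04 0 0 0; 0 -0.015 -0.06 0 0 0; 0 -0.02 -0.08 0 0 0; 0 -0.02 -0.095 0 0 0; 0 -0.02 -0.105 0 0 0; 0 -0.02 -0.113 0 0 0; 0 -0.02 -0.12 0 0 0; 0 -0.02 -0.126 0 0 0; 0 -0.02 -0.132 0 0 0; 0 -0.02 -0.138 0 0 0; 0 -0.02 -0.138 0 0 0'
```

```text
time: 6.1
ee_pos: [0.6628, -0.0929, 0.1005]
ee_rot: [-3.135, -0.202, 0.001]
wrist_force: [0.5, 0.2, 0.8]
finger_gap: -0.0001
finger_force: 0.0
```

```bash
python3 -m handwheel '0 0 -0.004 0 0 0; 0 0 -0.008 0 0 0; 0 0 -0.01 0 0 0; 0 0 -0.01 0 0 0'; python3 -m handwheel '0 0 -0.004 0 0 0; 0 0 -0.008 0 0 0; 0 0 -0.008 0 0 0'
python3 - <<'E'
from rig import bot
import cv2
a=bot.snapshot("side")["color"][100:400,220:620];cv2.imwrite("pics/s3.png",cv2.resize(a,(800,600))[:,:,::-1])
st=bot.read_state();print(st["ee_pos"],st["wrist_force"],st["finger_force"])
E
```

```text
time: 6.43
ee_pos: [0.6629, -0.0928, 0.0991]
ee_rot: [3.135, 0.203, -0.0]
wrist_force: [-1.6, -0.1, 5.1]
finger_gap: -0.0
finger_force: 2.7
time: 6.68
ee_pos: [0.663, -0.0928, 0.099]
ee_rot: [3.135, 0.202, -0.001]
wrist_force: [-5.0, -0.7, 14.5]
finger_gap: -0.0002
finger_force: 7.7
[ 0.66298897 -0.0928662   0.09898458] [-5.60008423  0.13900876 15.28421639] 7.619896660762606
```

View pics/s3.png

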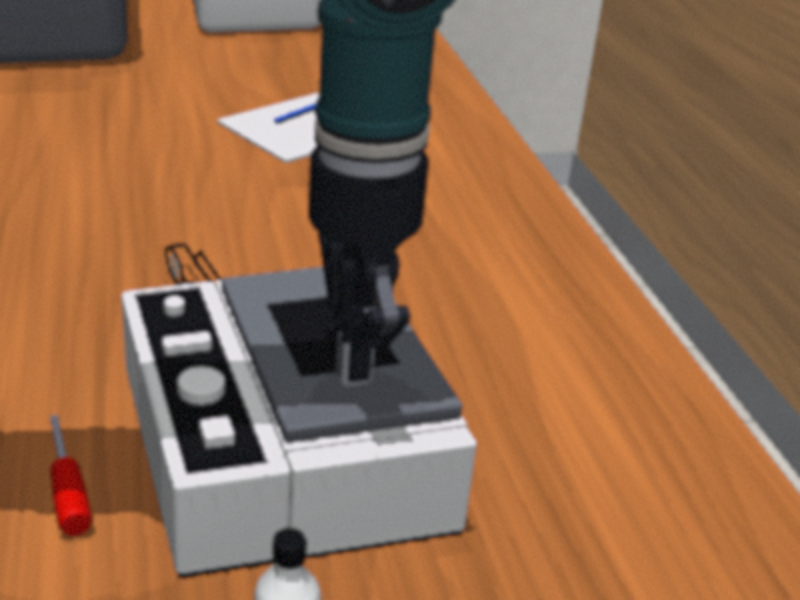

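The lid lies flat: TCP at z = 0.099, as expected for shut, with 15 N against the stop. Lift off and go over the start key at world (0.5545, -0.0776).

```bash
python3 -m handwheel '0 0 0.1 0 0 0; 0 0 0.2 0 0 0; 0 0 0.24 0 0 0; -0.12 0.02 0.24 0 0 0; -0.25 0.04 0.24 0 0 0; -0.36 0.06 0.24 0 0 0; -0.434 0.06 0.24 0 0 0; -0.434 0.06 0.24 0 0 0; -0.434 0.06 0.18 0 0 0; -0.434 0.06 0.12 0 0 0; -0.434 0.06 0.1 0 0 0; -0.434 0.06 0.1 0 0 0'
python3 - <<'E'
from rig import bot
import cv2
a=bot.snapshot("side")["color"][180:360,240:480];cv2.imwrite("pics/s4.png",cv2.resize(a,(800,600))[:,:,::-1])
st=bot.read_state();print(st["ee_pos"],st["wrist_force"])
E
```

```text
time: 7.73
ee_pos: [0.5541, -0.0778, 0.1199]
ee_rot: [-3.134, -0.203, 0.004]
wrist_force: [-0.7, -0.3, 0.3]
finger_gap: -0.0001
finger_force: 0.0
[ 0.55468854 -0.0778501   0.12066488] [0.60501881 0.90533675 0.58902319]
```

View pics/s4.png

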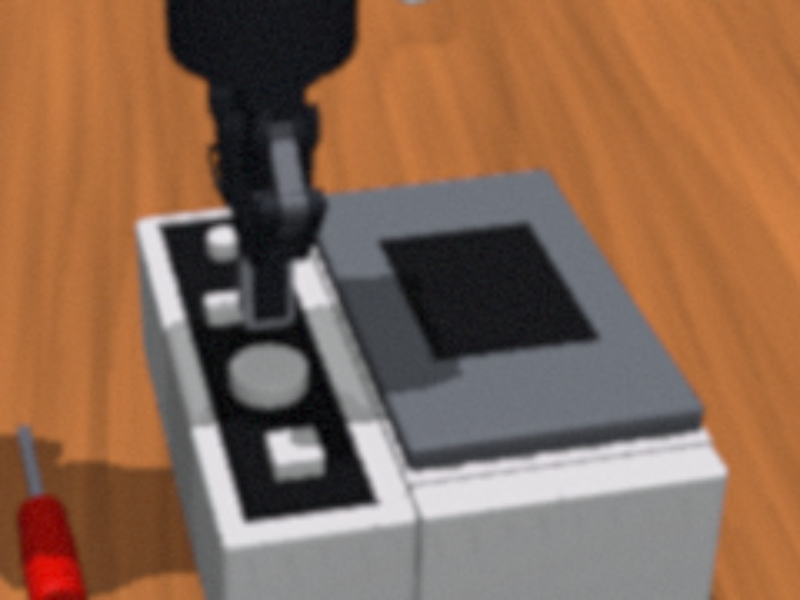

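The lid is flat, and the fingers (268,325) stand centred above the start key (268,372), above and behind it in this view as their 25 mm of height implies. Pressing.

```bash
python3 -m handwheel '0 0 -0.04 0 0 0; 0 0 -0.07 0 0 0; 0 0 -0.085 0 0 0; 0 0 -0.095 0 0 0; 0 0 -0.103 0 0 0; 0 0 -0.109 0 0 0; 0 0 -0.115 0 0 0; 0 0 -0.119 0 0 0; 0 0 -0.123 0 0 0; 0 0 -0.123 0 0 0'
```

```text
time: 8.62
ee_pos: [0.5544, -0.078, 0.0907]
ee_rot: [3.135, 0.203, -0.0]
wrist_force: [-2.2, -0.3, 3.6]
finger_gap: 0.0001
finger_force: 1.9
```

```bash
python3 -m handwheel '0 0 -0.004 0 0 0; 0 0 -0.008 0 0 0; 0 0 -0.011 0 0 0; 0 0 -0.011 0 0 0'
```

```text
time: 8.95
ee_pos: [0.5544, -0.078, 0.0889]
ee_rot: [3.135, 0.202, -0.001]
wrist_force: [-4.4, 1.1, 12.8]
finger_gap: -0.0003
finger_force: 6.2
```

The key is on its hard stop: z = 0.089 and 12.8 N, against 5 N for full travel. Holding briefly, then withdrawing straight up.

```bash
python3 -m handwheel '0 0 0 0 0 0; 0 0 0.03 0 0 0; 0 0 0.08 0 0 0; 0 0 0.2 0 0 0; 0 0 0.35 0 0 0; 0 0 0.5 0 0 0; 0 0 0.65 0 0 0; 0 0 0.65 0 0 0; 0 0 0.65 0 0 0; 0 0 0.65 0 0 0'
python3 - <<'E'
from rig import bot
import cv2
a=bot.snapshot("side")["color"][160:460,220:620];cv2.imwrite("pics/s5.png",cv2.resize(a,(800,600))[:,:,::-1])
st=bot.read_state();print(st["ee_pos"],st["wrist_force"])
E
```

```text
time: 9.78
ee_pos: [0.5542, -0.0781, 0.25]
ee_rot: [3.135, 0.202, -0.0]
wrist_force: [0.4, -0.2, -1.6]
finger_gap: 0.0002
finger_force: 0.0
[ 0.55352996 -0.07805826  0.24905128] [-0.73181304  0.31752521 -0.53075343]
```

View pics/s5.png

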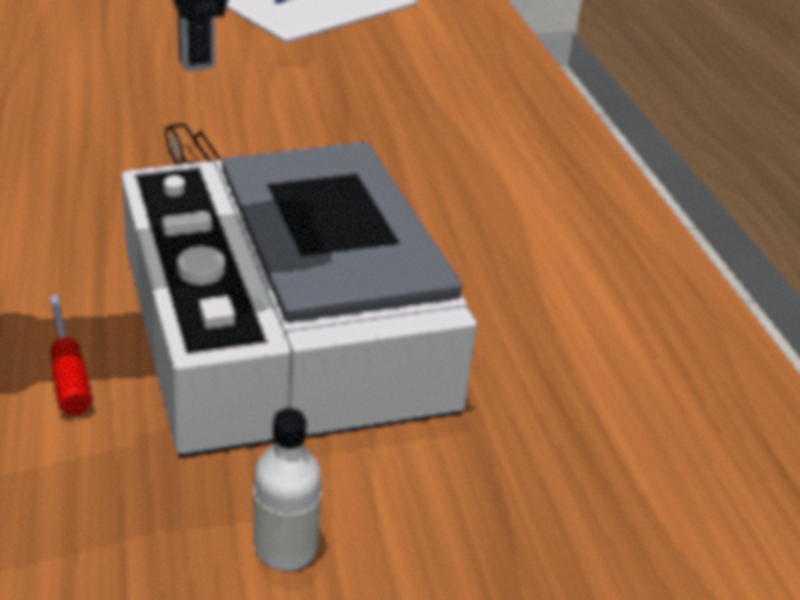

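The lid is shut, all the keys are up, with the start key at (201,265), and the bottle, screwdriver and spectacles look unmoved. The gripper is well clear.

```bash
python3 -c "from rig import bot; print(bot.close_job())"
```

```text
the job is handed in; nothing more can be done
None
```

I pushed the lid shut, pressed the start key to its stop and let it come back up, then withdrew and handed the job in at about 10 s; the last picture shows the lid shut, all keys up and the bystanders unmoved, though the hand-in returned no verdict.

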